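Let the taller prop down one hole and lay the frame tube across

TASK

The two props on the bench rail stand at different heights: press in the sprung button of the taller one and let its tube down exactly one hole, so that the button springs out again and both forks are level. Then lay the long square steel tube across the two forks, down on both seats with both of its ends sticking out past the props, and let go; lay it down, do not drop it. Leave the shorter prop, the short offcut and everything else on the bench as they are.

Things in the scene. Friction and masses are not known exactly. Their poses are not given: they have to be found in the camera images.
- rail: Fixed steel base plate of the two props, 330 (y, its length) x 90 x 12 mm; origin: centre of its underside, on the bench. Its +x points across the plate, away from the robot, z up. Both props stand on its centre line, 190 to 240 mm apart, with the same yaw.
- tall_prop: The taller prop's fixed outer square tube, 36 mm wide, top 137 mm above the bench, three holes 40 mm apart in its +x face; origin: centre of its foot, 12 mm above the bench; axes as the rail's. Out of it slides a 26 mm inner tube carrying a head with a fork. The shorter prop is identical.
- tall_seat (a point): Middle of the flat seat on top of the taller prop's head, 248 mm above the bench now, 208 mm at the next hole. The head is a block 40 (x) x 32 (y) x 26 mm high; the seat is its top. Two prongs, 5 mm thick in x, stand 18 mm above the seat at its -x and +x edges: a channel 30 mm wide, open along y. Axes as the rail's.
- low_seat (a point): Middle of the seat of the shorter prop: same build and axes, 208 mm above the bench. It stands at its middle hole, which is right; leave it so.
- tall_button_face (a point): Centre of the outer face of the taller prop's sprung button: round, metal, 16 mm across, on the head's +x side (away from the robot), 13 mm below the seat, 9 mm proud of the block (head and button measure 49 mm along x). Pressed towards -x; it moves down with the head. Pinch it against the head's rigid -x face, fingers from above, outside the prongs.
- tall_button (a joint): How far the taller prop's button is in, m: 0 out (pin in a hole), 0.007 fully in. About 3 N to start, 8 N at full depth. The lock pin moves with it: beyond 0.006 the tube is free. With the pin between holes the released button stays about 0.005 in; it springs out by itself when the pin meets a hole.
- tall_tube (a joint): How far the taller prop's inner tube has been let down, m: 0 at its present (top) hole, 0.040 at the next, 0.080 at the last (not wanted). The pin has about 1.5 mm of play up and down in a hole. Unlocked, the tube stays where it is left (friction a little more than its weight) and takes a few N to push down.
- low_tube (a joint): The same for the shorter prop, m: it stands at 0.040 and must stay there.
- bar_center (a point): Centre of the long square steel tube: 22 x 22 mm, 340 mm long, about 0.35 kg, lying on the bench to the left or right of the rail; its x axis is its length. Same either way round. Low clutter (under 180 mm) stands and lies all over the bench, also on the rail between the props.
- bar: The long square tube itself; origin: centre of its underside as it first lies.
- offcut: Short offcut of the same 22 mm tube, 160 mm long, lying on the other side of the rail; not to be used.
- brush: Paintbrush lying in front of the rail, 190 mm long.
- jar: Jar standing on the rail between the props, 52 mm across, its top 87 mm above the bench.
- tin: Paint tin, 84 mm across, 105 mm high, standing close behind the rail or far out on the right.
- spray: Spray can, 60 mm across, 170 mm high, standing far out on the right or close behind the rail.
- tape: Roll of tape lying far out on the left, 90 mm across, 24 mm high.
- pot: Small round steel pot, 40 mm across, 45 mm high, standing on the bench close beside the middle part of the long tube (17 to 25 mm of gap): it may be in a finger's way, and must stay put.

How it is judged:
By the outcome, as a careful person would: the job done as asked, in the order asked, and still so for the second after the job is handed in, with the robot touching nothing.
It also fails if it takes over 50 s, if anything falls off the work surface, if the arm or the gripper's body presses on something with over 40 N, if the wrist force passes 120 N, or if a joint passes its speed limit or range.

ROBOT

A 6-joint arm with a two-finger parallel gripper is mounted at the origin on the work surface. World frame = base frame: x ahead of the robot, y to its left, z up, the work surface at z = 0. Lengths are in mm, angles in degrees, forces in N, time in s.
With the tool pointing down it reaches from about 325 to 850 mm from the base axis. Payload 15.5 kg.
Tool frame: the origin (TCP) lies midway between the tips of the shut fingers; the grasp point (between the pads) lies 19 mm behind it; y points along the fingers, z is the direction in which the jaws open and shut, and the axes are right-handed (so a half turn about y gives the same grasp; the last joint's range is limited). The gripper opens to 91 mm and grips with 3 to 60 N. Pads are 32 mm wide; open, the fingers measure 118 mm over their backs; the gripper's body (76 mm by 178 mm) begins 60 mm behind the grasp point.
Start: joints at [66.836, 28.281, 77.091, -0, 74.628, -5.472], TCP at [189.942, 595.44, 213.915] pointing down, gripper open.
Joint ranges: [-166.48, 166.48], [-47.26, 123.95], [12.59, 153.08], [-70.14, 250.14], [6.76, 159.57], [-176.63, 176.63]. Speed limits (degrees/s): [108.29, 108.29, 147.25, 172.46, 172.46, 172.46].

INTERFACE

Orientations are given as [roll, pitch, yaw] about the fixed x, y, z axes, in that order (R = Rz(yaw) Ry(pitch) Rx(roll)).
In Python, from plant import telemetry, optics, order gives the robot as it stands.
- The arm moves only by the tool step_arm, never from a script. Its argument "increments" is text: rows parted by semicolons, each of 5 numbers parted by spaces: the opening in per cent of the stroke, from 0 (shut) to 100 (fully open), then the shift along the world's x, y, z in m, then the turn about the world's z in rad. A call has 1 to 10 rows; each row shifts and turns the commanded pose from where the row before left it; what a row does not reach is not made up. A row lasts 1/8 s, in which the tool goes at most 62.5 mm and 10.7 degrees, less where a joint would pass 70% of its speed; a pose out of reach is approached as far as the arm can. A call is refused whole if a number of a shift passes 0.0625 or a number of a turn 0.188, either way. A call with a gripper value outside its range is refused whole. The fingers move at their own pace and stop on an object; "grip_force" is the grip in N (left out, the last holds). Time passes only in rows, so rows that do not move let the fingers close. It gives the time, the measured TCP pose, the force and the opening at its end, in the units of the state.
- telemetry.state(): the state, without advancing time (a new reading comes with each control period).
- optics.camera(name): name is "scene" or "top" or "wrist"; returns the picture (384x512x3 uint8, red, green, blue); there is no depth.
- optics.camera_model(name): a dict with "intrinsics" (3x3 intrinsics, pixels), "eye" and "orientation" of the camera in the world. Camera axes: x right, y up, looking along -z (the intrinsics and any distortion apply to the point x, -y, -z); pixel columns grow to the right and rows downward; lengths in mm; the calibration is good to about 2 mm. A picture is of the moment at which its call begins: read the wrist's pose just before it. camera_model takes no time and is no camera call; for the wrist camera it gives the pose at the moment of the call.
- order.close_job(): hands the job in, once; it reports no verdict.
The state is a dict: "t": time; "qpos": joint angles; "qvel": joint speeds; "effort": joint torques, N m; "position": TCP position; "eef_rot": TCP orientation; "force": force on the tool from outside, world axes, zero at the start; "moment": the same for the moment, N m; "grip_width": finger opening in mm.
Only numpy, scipy, OpenCV 4.12 (cv2) and the standard library are available. Lean on these libraries where they do the work, as an engineer would, in place of code of your own. Each camera call takes 0.05 s, during which the arm holds its last target. There are 200 camera calls.

## Working session

There is one attempt and no reset: what is moved stays moved. The work goes in short steps, Python scripts to look and compute and a tool call to move; the robot and the scene stay as the last step left them, time stands still between calls to the robot, and variables do not carry over. Pictures are saved under pics/ and viewed, about 8 in all and at most 12, crops included, and the job is handed in when it is done.

Besides the shell and the picture viewer there is one more tool, called after "Call:" in YAML: its name, and indented under it one key for each argument. step_arm: Moves the arm, as the interface text tells. Its arguments: {"type":"object","properties":{"increments":{"type":"string"},"grip_force":{"type":"number"}},"required":["increments"]}

```bash
mkdir -p pics; ls
python3 - <<'E'
from plant import telemetry, optics
import cv2, numpy as np
s=telemetry.state()
print({k:np.round(v,2).tolist() for k,v in s.items()})
for n in ("scene","top"):
    im=optics.camera(n); cv2.imwrite(f"pics/{n}0.png",im[:,:,::-1])
    m=optics.camera_model(n); print(n,m)
E
```

```text
pics
{'t': 0.0, 'qpos': [66.84, 28.31, 77.13, 0.0, 74.63, -5.47], 'qvel': [0.0, 0.0, -0.05, -0.01, 0.03, 0.11], 'effort': [0.0, -87.88, -38.19, 0.07, 0.05, -0.0], 'position': [189.77, 595.1, 213.34], 'eef_rot': [-90.07, 0.01, -17.69], 'force': [-0.03, 0.23, -0.54], 'moment': [0.03, -0.0, -0.0], 'grip_width': 90.62}
scene {'intrinsics': array([[454.37054829,   0.        , 246.8048966 ],
       [  0.        , 454.37054829, 193.04332339],
       [  0.        ,   0.        ,   1.        ]]), 'eye': array([1280.34711782, 1186.8100601 , 1203.84491408]), 'orientation': array([ 53.386459  ,  -0.59134318, 148.75731134])}
top {'intrinsics': array([[394.80001835,   0.        , 258.40789087],
       [  0.        , 394.80001835, 189.14742026],
       [  0.        ,   0.        ,   1.        ]]), 'eye': array([ 418.31449301,   15.97983203, 1350.18453546]), 'orientation': array([  7.27233674,  -1.1146335 , -91.58834076])}
```

View pics/scene0.png

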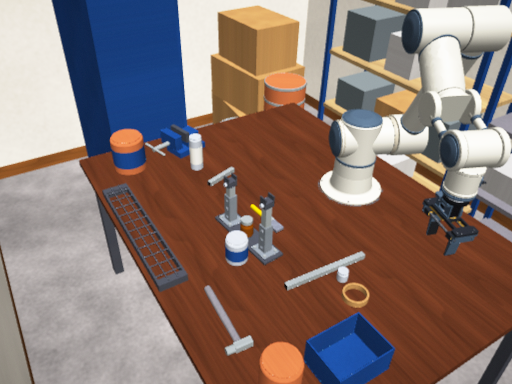

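View pics/top0.png

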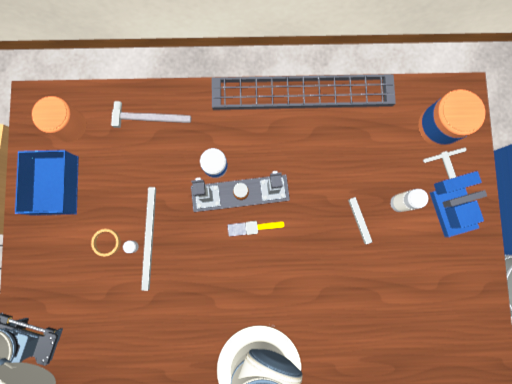

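The top view has the rail at (240,192), with one prop at each end. The bar is at (149,238) with the pot at (130,247), the tin at (213,162) and the offcut at (360,220). In the scene view the left (+y) prop at (266,200) appears to be the taller. Next I'll measure and take a close crop.

```bash
cat > h.py <<'E'
import numpy as np, cv2
from scipy.spatial.transform import Rotation as R
from plant import telemetry, optics
def rays(m,px):
    px=np.atleast_2d(np.asarray(px,float)); K=m['intrinsics']
    d=np.c_[(px-K[:2,2])/[K[0,0],K[1,1]],np.ones(len(px))]*[1,-1,-1]
    return d@R.from_euler('xyz',m['orientation'],degrees=True).as_matrix().T
def plane(m,px,z):
    d=rays(m,px); return m['eye']+d*((z-m['eye'][2])/d[:,2])[:,None]
def proj(m,P):
    c=(np.atleast_2d(P)-m['eye'])@R.from_euler('xyz',m['orientation'],degrees=True).as_matrix()
    c=c*[1,-1,-1]; q=c@m['intrinsics'].T; return q[:,:2]/q[:,2:]
def tri(ms,pxs):
    A=np.zeros((3,3));b=np.zeros(3)
    for m,p in zip(ms,pxs):
        d=rays(m,p)[0]; d/=np.linalg.norm(d); M=np.eye(3)-np.outer(d,d); A+=M;b+=M@m['eye']
    return np.linalg.solve(A,b)
def blob(im,box,f):
    x0,y0,x1,y1=box; hsv=cv2.cvtColor(im[y0:y1,x0:x1],cv2.COLOR_RGB2HSV); k=f(hsv).astype(np.uint8)
    n,l,st,c=cv2.connectedComponentsWithStats(k); i=1+np.argmax(st[1:,4])
    cs,_=cv2.findContours((l==i).astype(np.uint8),cv2.RETR_EXTERNAL,cv2.CHAIN_APPROX_NONE)
    return st[i,4],c[i]+[x0,y0],cs[0][:,0]+[x0,y0]
E
python3 - <<'E'
from h import *
t=optics.camera_model('top'); s=optics.camera_model('scene')
T=cv2.imread('pics/top0.png'); S=cv2.imread('pics/scene0.png')
a=cv2.resize(T[165:215,180:300],(800,333),interpolation=cv2.INTER_CUBIC)
b=cv2.resize(S[165:270,210:290],(400,525),interpolation=cv2.INTER_CUBIC)
cv2.imwrite('pics/cA.png',a);cv2.imwrite('pics/cB.png',b)
g=lambda h:(h[...,1]<70)&(h[...,2]>110)
for nm,box,z in (('bar',(138,180,160,300),22),('off',(342,190,378,250),22)):
    n,c,ct=blob(T[:,:,::-1].copy(),box,g); r=cv2.minAreaRect(ct.astype(np.float32)); bx=cv2.boxPoints(r)
    P=plane(t,bx,z); print(nm,n,r,plane(t,c,z).round(1),P.round(0).tolist())
n,c,ct=blob(T[:,:,::-1].copy(),(122,238,139,256),g); print('pot',n,c,plane(t,c,45).round(1), np.ptp(ct,axis=0))
E
```

```text
bar 871 ((148.16966247558594, 238.51156616210938), (8.525660514831543, 103.57771301269531), 3.900493860244751) [[430.3 356.   22. ]] [[265.0, 380.0, 22.0], [605.0, 360.0, 22.0], [603.0, 331.0, 22.0], [262.0, 352.0, 22.0]]
off 398 ((359.8943176269531, 220.42526245117188), (48.67755889892578, 8.256518363952637), 68.96248626708984) [[ 472.5 -353.9   22. ]] [[545.0, -315.0, 22.0], [555.0, -342.0, 22.0], [400.0, -392.0, 22.0], [391.0, -366.0, 22.0]]
pot 167 [130.10778443 246.29341317] [[407.4 408.4  45. ]] [15 12]
```

View pics/cA.png

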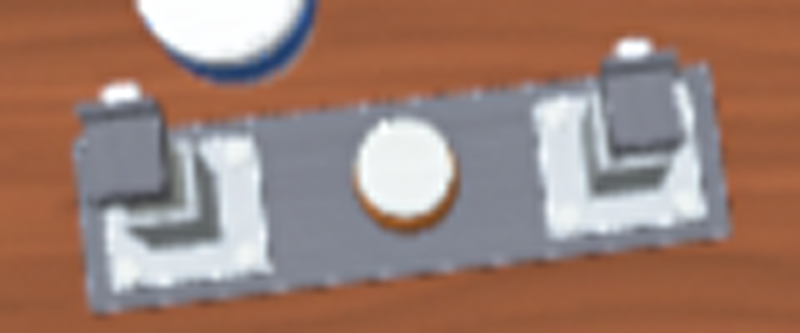

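View pics/cB.png

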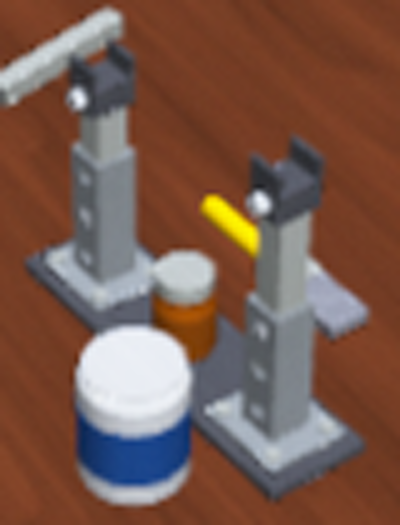

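The left (+y) prop is the taller. Its button is at about scene (261.6,205.6) and top (198,179). Next I'll measure the rail and buttons.

Run:
```python
from h import *
t=optics.camera_model('top'); s=optics.camera_model('scene')
T=cv2.imread('pics/top0.png')[:,:,::-1].copy(); S=cv2.imread('pics/scene0.png')[:,:,::-1].copy()
g=lambda h:((h[...,0]>90)&(h[...,0]<150)|(h[...,1]<60))
# rail corners from crop, subpix read by eye
rc=np.array([[75,145],[90,312],[730,236],[708,64]])/6.667+[180,165]-.5
P=plane(t,rc,12); print('rail',P.round(1).tolist(),P.mean(0).round(1)); v=P[0]-P[3]+P[1]-P[2]; print('yaw',np.degrees(np.arctan2(-v[0],v[1])))
w=lambda h:(h[...,1]<50)&(h[...,2]>185)
for n,bt,bs in (('tall',(192,173,206,183),(256,199,268,212)),('low',(268,168,281,176),(219,178,230,190))):
    a=blob(T,bt,w); b=blob(S,bs,w); print(n,a[:2],b[:2],tri([t,s],[a[1],b[1]]).round(1))
# head top (prong tops) centroids
d=lambda h:(h[...,2]<115)
for n,c,z in (('tall',[180+(83+165)/2/6.667,165+(100+190)/2/6.667],0),):pass
print('tall head top crop corners @266',plane(t,np.array([[80,105],[160,100],[165,190],[90,200]])/6.667+[179.5,164.5],266).round(1).tolist())
print('low @226',plane(t,np.array([[600,58],[675,50],[683,145],[613,152]])/6.667+[179.5,164.5],226).round(1).tolist())
```

```text
rail [[604.1, 215.6, 12.0], [518.4, 208.5, 12.0], [548.7, -118.1, 12.0], [638.1, -110.1, 12.0]] [577.3  49.   12. ]
yaw 5.632710401843037
tall (np.int32(14), array([197.64285714, 178.64285714])) (np.int32(8), array([261.875, 205.125])) [591.4 164.2 237.8]
low (np.int32(14), array([274.5, 172. ])) (np.int32(5), array([225.4, 184.2])) [612.2 -57.8 197.6]
tall head top crop corners @266 [[585.6, 175.5, 266.0], [586.8, 142.4, 266.0], [549.1, 140.7, 266.0], [545.7, 171.7, 266.0]]
low @226 [[606.7, -43.2, 226.0], [609.5, -75.8, 226.0], [567.8, -77.8, 226.0], [565.5, -47.5, 226.0]]
```

Call:
step_arm:
  increments: "100 0.02 -0.02 0.02 -0.1;100 0.03 -0.035 0.02 -0.12;100 0.04 -0.045 0.02 -0.12;100 0.04 -0.045 0.02 -0.12;100 0.04 -0.045 0.02 -0.12;100 0.04 -0.045 0.02 -0.12;100 0.04 -0.045 0 -0.12;100 0.04 -0.045 0 -0.12;100 0.04 -0.045 0 -0.12;100 0.03 -0.045 0 -0.1"
  grip_force: 25

```text
t: 1.35
position: [548.8, 181.3, 332.3]
eef_rot: [-90.0, -0.0, -84.4]
force: [1.0, 0.8, 0.3]
grip_width: 91.2
```

Call:
step_arm:
  increments: "100 0.016 -0.02 0 -0.006;100 0 0 0 0;100 0 0 0 0"

```text
t: 1.72
position: [563.0, 163.6, 332.5]
eef_rot: [-90.0, 0.0, -84.5]
force: [-0.3, 1.0, -0.2]
grip_width: 91.8
```

Run:
```python
from h import *
s=telemetry.state(); print(s['t'],s['position'],s['eef_rot'],s['force'])
m=optics.camera_model('wrist'); im=optics.camera('wrist'); print(m)
cv2.imwrite('pics/w1.png',im[:,:,::-1])
print(proj(m,[[566,160,266],[591.4,164.2,235],[586.5,-61,226]]))
```

```text
1.725 [563.0496299  163.5957817  332.51652367] [-9.00381759e+01  1.29392685e-02 -8.44786348e+01] [-0.28312142  0.99992166 -0.17585098]
{'intrinsics': array([[328.09693587,   0.        , 255.229993  ],
       [  0.        , 328.09693587, 196.85358215],
       [  0.        ,   0.        ,   1.        ]]), 'eye': array([556.04158585, 240.15430769, 504.56499297]), 'orientation': array([-16.02123149,   0.03201719,   5.60339422])}
[[258.12219905 212.19730673]
 [287.84603796 198.69887953]
 [256.22307671 396.77486911]]
```

View pics/w1.png

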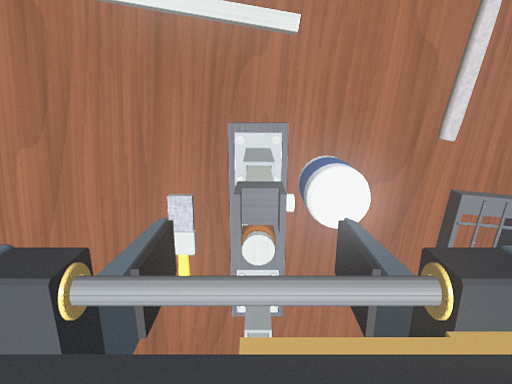

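The wrist view shows the tall head at cols 237–282, rows 182–224, with the button at about (290,203). The tin is to the right and lower down, clear. The edge profiles should refine this.

Run:
```python
from h import *
im=cv2.imread('pics/w1.png'); m=optics.camera_model('wrist'); g=cv2.cvtColor(im,cv2.COLOR_BGR2GRAY)
for r in (190,203,215): print(r,g[r-1:r+2,225:305].mean(0).astype(int).tolist())
print(g[170:240,256:262].mean(1).astype(int).tolist())
h=cv2.cvtColor(im[:,:,::-1].copy(),cv2.COLOR_RGB2HSV)
a=blob(im[:,:,::-1].copy(),(280,192,300,214),lambda h:(h[...,1]<50)&(h[...,2]>150)); print(a[0],a[1],a[2].min(0),a[2].max(0))
print(plane(m,[[a[2].max(0)[0]+.5,a[1][1]],a[1]],235))
```

```text
190 [120, 116, 112, 114, 129, 144, 139, 143, 140, 129, 102, 104, 105, 105, 105, 102, 111, 144, 142, 142, 140, 141, 142, 141, 140, 141, 140, 143, 141, 140, 144, 142, 139, 141, 144, 141, 142, 142, 143, 146, 141, 142, 144, 144, 143, 145, 143, 145, 145, 145, 144, 145, 149, 138, 96, 112, 112, 111, 112, 113, 130, 144, 112, 129, 132, 135, 135, 135, 135, 138, 133, 134, 133, 133, 123, 97, 99, 97, 105, 139]
203 [121, 116, 118, 108, 102, 146, 144, 141, 139, 136, 138, 139, 137, 139, 137, 114, 101, 145, 140, 141, 139, 142, 139, 142, 139, 142, 141, 139, 141, 142, 141, 141, 143, 143, 143, 141, 141, 141, 142, 143, 143, 144, 143, 142, 145, 145, 143, 144, 145, 145, 145, 147, 145, 115, 95, 135, 144, 143, 145, 141, 133, 209, 255, 247, 245, 245, 246, 246, 251, 250, 115, 127, 133, 137, 142, 138, 140, 138, 136, 128]
215 [119, 118, 116, 111, 110, 156, 140, 140, 137, 138, 138, 138, 138, 140, 137, 111, 93, 145, 143, 142, 140, 139, 141, 141, 139, 141, 141, 140, 141, 141, 141, 141, 141, 141, 140, 143, 140, 140, 141, 140, 141, 140, 143, 143, 141, 142, 141, 143, 142, 143, 144, 144, 139, 89, 102, 151, 145, 140, 143, 145, 141, 137, 130, 134, 136, 134, 133, 132, 131, 130, 128, 130, 136, 138, 136, 137, 137, 137, 137, 138]
[178, 178, 179, 179, 178, 178, 179, 180, 179, 182, 188, 136, 100, 105, 108, 109, 109, 102, 136, 143, 139, 142, 143, 142, 144, 145, 144, 145, 144, 142, 141, 142, 142, 142, 142, 138, 137, 140, 144, 143, 142, 140, 141, 140, 141, 140, 142, 143, 139, 140, 140, 139, 140, 144, 139, 135, 136, 145, 144, 137, 118, 160, 179, 179, 175, 231, 239, 236, 235, 235]
211 [287.88151659 202.98578199] [281 194] [294 213]
[[597.51092573 161.20969244 235.        ]
 [591.84805134 160.6501585  235.        ]]
```

Run:
```python
from h import *
m=optics.camera_model('wrist')
p=plane(m,[[259.9,208.7],[241.5,208.7],[278.2,208.7],[260,187.7],[260,229.8]],248);print(p.round(1).tolist())
u=np.array([np.cos(np.radians(5.5)),np.sin(np.radians(5.5))]);print('button face expect',p[0][:2]+29*u)
```

```text
[[567.8, 157.4, 248.0], [552.8, 155.9, 248.0], [582.8, 158.8, 248.0], [566.1, 175.1, 248.0], [569.8, 138.9, 248.0]]
button face expect [596.69327831 160.13290621]
```

Call:
step_arm:
  increments: "100 0.003 -0.003 -0.015 0;100 0.003 -0.0025 -0.025 0;100 0 0 -0.025 0;100 0 0 -0.025 0;100 0 0 -0.02 0;100 0 0 -0.0055 0;100 0 0 0 0;100 0 0 0 0"

```text
t: 2.78
position: [569.9, 157.8, 218.0]
eef_rot: [-89.9, 0.0, -84.5]
force: [0.3, 0.0, -1.1]
grip_width: 91.3
```

Call:
step_arm:
  increments: "45 0 0 0 0;45 0 0 0 0;45 0 0 0 0;45 0 0 0 0;45 0 0 0 0;45 0 0 0 0"

```text
t: 3.52
position: [567.9, 157.4, 216.7]
eef_rot: [-90.2, -0.0, -84.5]
force: [-9.5, -1.5, 1.3]
grip_width: 41.8
```

Call:
step_arm:
  increments: "35 -0.001 0 0 0;35 0 0 0 0;35 0 0 0 0"
  grip_force: 25

```text
t: 3.9
position: [567.9, 157.5, 216.7]
eef_rot: [-90.1, -0.0, -84.5]
force: [-5.1, -2.0, -7.3]
grip_width: 41.7
```

Call:
step_arm:
  increments: "35 0 0 -0.004 0;35 0 0 -0.004 0;35 0 0 -0.004 0;35 0 0 -0.004 0;35 0 0 -0.004 0"

```text
t: 4.53
position: [567.9, 157.5, 197.2]
eef_rot: [-90.1, -0.0, -84.5]
force: [-7.9, -1.1, 1.6]
grip_width: 41.8
```

Call:
step_arm:
  increments: "35 0 0 -0.004 0;35 0 0 -0.004 0;35 0 0 -0.004 0;35 0 0 -0.004 0;35 0 0 -0.004 0;35 0 0 0 0;35 0 0 0 0"

```text
t: 5.4
position: [567.9, 157.4, 176.8]
eef_rot: [-90.1, -0.0, -84.5]
force: [-5.6, -2.3, -6.9]
grip_width: 41.9
```

Call:
step_arm:
  increments: "35 0 0 0 0;35 0 0 0 0;35 0 0 0 0"
  grip_force: 3

```text
t: 5.78
position: [569.8, 157.8, 177.6]
eef_rot: [-89.9, 0.0, -84.5]
force: [5.2, 0.2, -4.1]
grip_width: 45.5
```

Call:
step_arm:
  increments: "70 0 0 0 0;70 0 0 0 0;70 0 0 0 0;35 0 0 0 0;35 0 0 0 0;35 0 0 0 0;35 0 0 0 0;35 0 0 0 0"

```text
t: 6.78
position: [569.4, 157.7, 177.4]
eef_rot: [-89.9, 0.0, -84.5]
force: [5.2, 0.5, -3.4]
grip_width: 45.0
```

Call:
step_arm:
  increments: "100 0 0 0 0;100 0 0 0 0;100 0 0 0.03 0;100 0 0 0.05 0;100 0 0 0.05 0;100 0 0 0.02 0;100 0 0 0 0;100 0 0 0 0"

```text
t: 7.78
position: [567.9, 157.5, 326.0]
eef_rot: [-90.1, -0.0, -84.5]
force: [0.7, 0.7, -0.9]
grip_width: 91.1
```

Run:
```python
from h import *
m=optics.camera_model('wrist'); w=optics.camera('wrist'); sc=optics.camera('scene')
cv2.imwrite('pics/s2.png',sc[:,:,::-1])
a=cv2.resize(w[150:270,200:330],(520,480),interpolation=cv2.INTER_CUBIC); b=cv2.resize(sc[175:255,215:290],(270,288),interpolation=cv2.INTER_CUBIC)
c=np.zeros((480,790,3),np.uint8); c[:,:520]=a; c[:288,520:]=b; cv2.imwrite('pics/c2.png',c[:,:,::-1]); cv2.imwrite('pics/w2.png',w[:,:,::-1])
g=cv2.cvtColor(w,cv2.COLOR_RGB2GRAY)
sm=optics.camera_model('scene')
print(telemetry.state()['position'], proj(m,[[596.5,160.5,195],[567.8,157.4,208],[586.5,-61,208]]), proj(sm,[[596.5,160.5,195]]))
bt=blob(sc,(252,205,275,232),lambda h:(h[...,1]<50)&(h[...,2]>185)); print(bt[:2])
```

```text
[567.93513986 157.52989398 325.83292805] [[285.2536575  186.40231539]
 [254.89434577 190.19149382]
 [252.5463778  382.99054922]] [[258.78506024 214.54484359]]
(np.int32(21), array([272.95238095, 222.        ]))
```

View pics/c2.png

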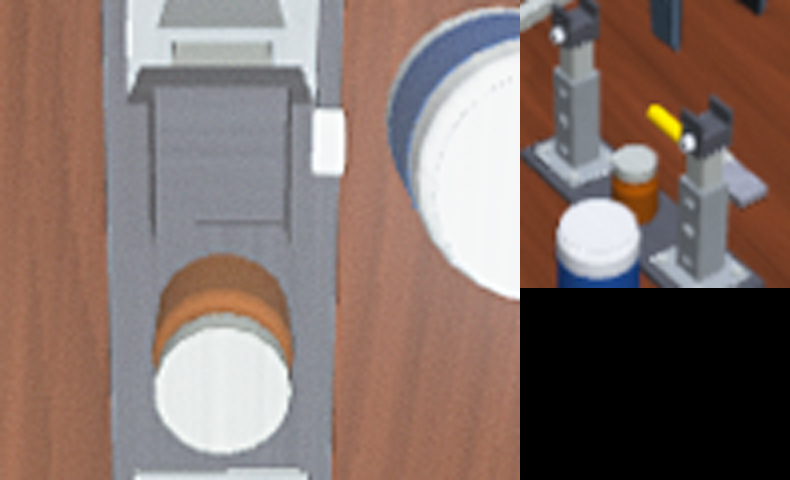

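The button protrudes about 7.7 mm, the same as before pressing, so it has sprung out. The seat is where predicted for one hole lower. Next, a look at the low seat.

Call:
step_arm:
  increments: "100 0.003 -0.04 0 0;100 0.004 -0.045 0 0;100 0.004 -0.045 0 0;100 0.004 -0.045 0 0;100 0.003 -0.042 0 0;100 0 0 0 0;100 0 0 0 0"

```text
t: 8.75
position: [586.3, -59.1, 326.5]
eef_rot: [-90.1, 0.0, -84.5]
force: [-0.3, 0.2, 0.8]
grip_width: 91.2
```

Run:
```python
from h import *
print(telemetry.state()['position'],telemetry.state()['eef_rot'])
m=optics.camera_model('wrist'); w=optics.camera('wrist'); cv2.imwrite('pics/w3.png',w[:,:,::-1])
c=proj(m,[[586.5,-61,208]])[0]; print(c)
g=cv2.cvtColor(w,cv2.COLOR_RGB2GRAY); x,y=c.astype(int)
o=cv2.imread('pics/w2.png',0)
print('low row',x-30,g[y-2:y+3,x-30:x+45].mean(0).astype(int).tolist()); print('low col',y-35,g[y-35:y+30,x-5:x+5].mean(1).astype(int).tolist())
print('tall row',225,o[187:192,225:300].mean(0).astype(int).tolist()); print('tall col',155,o[155:220,250:260].mean(1).astype(int).tolist())
np.save('m3.npy',m,allow_pickle=True)
```

```text
[586.26579265 -59.11474738 326.47693732] [-9.00695119e+01  3.88860727e-02 -8.45205685e+01]
[255.00464056 192.05802076]
low row 225 [126, 122, 118, 135, 133, 130, 129, 129, 133, 137, 141, 139, 141, 144, 128, 92, 145, 142, 141, 142, 140, 140, 141, 142, 141, 141, 142, 141, 141, 142, 142, 141, 142, 143, 142, 142, 141, 141, 142, 142, 142, 141, 141, 141, 142, 142, 142, 145, 132, 85, 140, 143, 140, 139, 127, 208, 255, 247, 246, 246, 246, 249, 254, 165, 109, 119, 119, 122, 119, 121, 123, 124, 125, 130, 127]
low col 157 [159, 160, 158, 158, 152, 193, 219, 222, 218, 192, 179, 182, 183, 183, 188, 162, 118, 104, 109, 110, 104, 139, 147, 142, 143, 144, 144, 145, 146, 146, 145, 142, 141, 145, 144, 141, 140, 138, 141, 144, 145, 143, 142, 141, 140, 141, 142, 142, 141, 140, 141, 140, 141, 150, 117, 108, 118, 118, 117, 118, 117, 118, 118, 118, 117]
tall row 225 [112, 119, 143, 141, 140, 138, 137, 136, 137, 138, 138, 135, 109, 100, 144, 138, 139, 140, 139, 137, 138, 140, 138, 139, 139, 138, 140, 139, 139, 140, 140, 139, 140, 141, 140, 140, 140, 141, 140, 141, 141, 141, 142, 143, 141, 140, 116, 105, 144, 144, 140, 134, 155, 235, 251, 245, 244, 244, 245, 249, 253, 149, 122, 132, 134, 135, 135, 134, 135, 133, 132, 135, 135, 109, 96]
tall col 155 [153, 162, 207, 219, 218, 199, 178, 177, 178, 179, 185, 147, 108, 105, 108, 106, 120, 137, 140, 142, 140, 140, 142, 143, 144, 142, 142, 138, 139, 142, 142, 139, 137, 136, 140, 143, 141, 140, 139, 139, 139, 139, 141, 139, 140, 138, 140, 137, 140, 142, 119, 129, 140, 138, 139, 138, 140, 139, 129, 113, 108, 109, 110, 110, 111]
```

Run:
```python
from h import *
m=np.load('m3.npy',allow_pickle=True).item()
L=plane(m,[[257,194.3]],208)[0]
# tall picture was taken at TCP (567.93,157.53,325.83), same orientation
m2=dict(m); m2['eye']=m['eye']+np.array([567.935,157.53,325.83])-np.array([586.266,-59.115,326.477])
Tt=plane(m2,[[254.9,188.2]],208)[0]
d=Tt-L; print(L,Tt,np.hypot(*d[:2]),np.degrees(np.arctan2(-d[0],d[1])),(L+Tt)/2)
```

```text
[588.5320277  -62.94654746 208.        ] [567.70543345 159.43942265 208.        ] 223.35905338832845 5.350183166274333 [578.11873058  48.24643759 208.        ]
```

Call:
step_arm:
  increments: "100 -0.005 0.03 0 0.12;100 -0.01 0.04 0 0.145;100 -0.012 0.045 0 0.145;100 -0.014 0.045 -0.01 0.145;100 -0.014 0.045 -0.01 0.145;100 -0.014 0.045 -0.01 0.145;100 -0.014 0.045 -0.015 0.145;100 -0.014 0.045 -0.015 0.145;100 -0.014 0.045 -0.01 0.145;100 -0.012 0.032 -0.006 0.136"

```text
t: 10.05
position: [461.7, 360.2, 250.5]
eef_rot: [-90.0, 0.0, -3.0]
force: [0.4, -0.1, 0.5]
grip_width: 91.4
```

Call:
step_arm:
  increments: "100 0 0 0 0;100 0 0 0 0"

```text
t: 10.3
position: [463.1, 357.8, 251.2]
eef_rot: [-90.0, 0.0, -3.4]
force: [-0.8, -0.2, -0.4]
grip_width: 90.8
```

Run:
```python
from h import *
s=telemetry.state(); print(s['position'],s['eef_rot'])
m=optics.camera_model('wrist'); w=optics.camera('wrist'); cv2.imwrite('pics/w4.png',w[:,:,::-1]); np.save('m4.npy',m,allow_pickle=True)
print(proj(m,[[263,370,22],[604,350,22],[433,360,22],[407,408,45]]))
```

```text
[463.14338474 357.78845644 251.24165404] [-9.00163810e+01  6.14208075e-04 -3.38174206e+00]
[[256.76488988 -16.83404712]
 [256.19026405 269.79074169]
 [256.42020939 143.07965837]
 [297.84063145 119.81602876]]
```

View pics/w4.png

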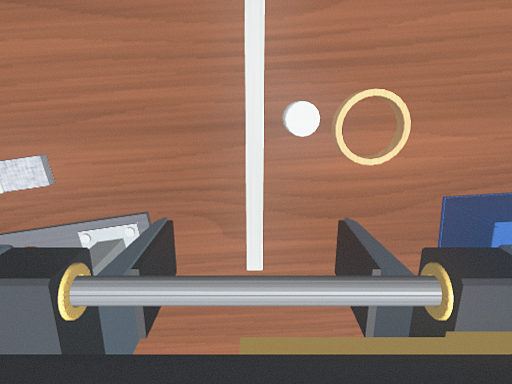

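The bar runs vertically at cols 245–264 with its far end at row 270. The pot is at (301,119), and the finger path is clear beyond it.

Run:
```python
from h import *
m=np.load('m4.npy',allow_pickle=True).item(); im=cv2.imread('pics/w4.png')[:,:,::-1].copy()
n,c,ct=blob(im,(225,0,285,280),lambda h:(h[...,1]<60)&(h[...,2]>150)); print(n)
C=[]
for r in (20,80,140,200,250):
    x=ct[ct[:,1]==r][:,0]; e=plane(m,[[x.min(),r],[x.max()+1,r]],22); C.append(e.mean(0)); print(r,x.min(),x.max(),e.round(1)[:,:2].tolist())
C=np.array(C); k=np.polyfit(C[:,0],C[:,1],1); print('angle',np.degrees(np.arctan(k[0])))
e=plane(m,[[255.5,ct[:,1].max()+.5]],22)[0]; u=np.array([1,k[0]])/np.hypot(1,k[0]); print('far end',e); cen=np.array([e[0],np.polyval(k,e[0])])-170*u; print('centre',cen,'grasp',cen+30*u)
n,c,ct=blob(im,(275,95,325,145),lambda h:(h[...,1]<60)&(h[...,2]>150)); print('pot',plane(m,c,45))
```

```text
5078
20 244 264 [[297.7, 354.0], [299.0, 377.1]]
80 245 263 [[360.0, 350.9], [361.3, 372.8]]
140 245 263 [[428.5, 346.4], [429.8, 369.4]]
200 246 262 [[504.3, 342.6], [505.6, 364.3]]
250 246 262 [[573.9, 338.1], [575.2, 360.7]]
angle -3.3351866815920883
far end [605.01738013 349.00109085  22.        ]
centre [435.30531305 357.52805071] grasp [465.25450136 355.78273708]
pot [[405.32432382 411.40932046  45.        ]]
```

Call:
step_arm:
  increments: "60 0.002 -0.002 -0.03 0;60 0 0 -0.05 0;60 0 0 -0.05 0;60 0 0 -0.045 0;60 0 0 -0.035 0;60 0 0 -0.02 0;60 0 0 -0.01 0;60 0 0 -0.004 0;60 0 0 0 0;60 0 0 0 0"

```text
t: 11.6
position: [466.0, 355.8, 8.0]
eef_rot: [-90.0, -0.1, -3.4]
force: [-0.2, 0.1, -0.6]
grip_width: 54.8
```

Call:
step_arm:
  increments: "10 0 0 -0.002 0;10 0 0 0 0;10 0 0 0 0;10 0 0 0 0;10 0 0 0 0;10 0 0 0 0"
  grip_force: 45

```text
t: 12.35
position: [465.6, 355.7, 5.3]
eef_rot: [-90.0, -0.0, -3.4]
force: [-0.9, 1.1, 1.3]
grip_width: 21.8
```

Call:
step_arm:
  increments: "10 0 0 0.01 0;10 0 0 0.02 0;10 0 0 0.03 0;10 0 0 0.035 0;10 0 0 0.035 0;10 0 0 0.035 0;10 0 0 0.035 0;10 0 0 0.03 0;10 0 0 0.02 0;10 0 0 0.015 0"

```text
t: 13.6
position: [465.4, 355.5, 271.5]
eef_rot: [-90.0, -0.0, -3.4]
force: [-1.5, -0.1, -2.4]
grip_width: 22.0
```

Call:
step_arm:
  increments: "10 0.003 -0.01 0 -0.05;10 0.006 -0.018 0 -0.08;10 0.008 -0.024 0 -0.1;10 0.008 -0.024 0 -0.1;10 0.008 -0.024 0 -0.1;10 0.008 -0.024 0 -0.1;10 0.008 -0.024 0 -0.1;10 0.008 -0.024 0 -0.1;10 0.008 -0.024 0 -0.1;10 0.008 -0.024 0 -0.1"

```text
t: 14.85
position: [538.1, 134.0, 269.1]
eef_rot: [-90.1, 0.0, -57.0]
force: [0.5, 0.0, -3.2]
grip_width: 21.9
```

Call:
step_arm:
  increments: "10 0.008 -0.024 0 -0.1;10 0.008 -0.024 0 -0.1;10 0.008 -0.024 0 -0.1;10 0.008 -0.023 0 -0.09;10 0.007 -0.016 0 -0.06;10 0.0035 -0.006 0 -0.038;10 0 0 0 0;10 0 0 0 0;10 0 0 0 0"

```text
t: 15.98
position: [580.9, 19.2, 270.3]
eef_rot: [-90.0, 0.0, -84.5]
force: [0.3, 0.3, -2.8]
grip_width: 21.7
```

Run:
```python
from h import *
s=telemetry.state(); print(s['position'],s['eef_rot'],s['force'],s['moment'])
m=optics.camera_model('wrist'); w=optics.camera('wrist'); sc=optics.camera('scene')
np.save('m5.npy',m,allow_pickle=True); cv2.imwrite('pics/w5.png',w[:,:,::-1])
b=cv2.resize(sc[130:270,200:310],(283,360),interpolation=cv2.INTER_CUBIC)
c=np.zeros((384,795,3),np.uint8); c[:,:512]=w; c[:360,512:]=b; cv2.imwrite('pics/c5.png',c[:,:,::-1])
```

```text
[580.87430011  19.21492065 270.27941477] [-8.99996429e+01  5.11870026e-03 -8.45451779e+01] [ 0.32998729  0.31214179 -2.82362469] [-0.19778703  0.04150944  0.01457397]
```

View pics/c5.png

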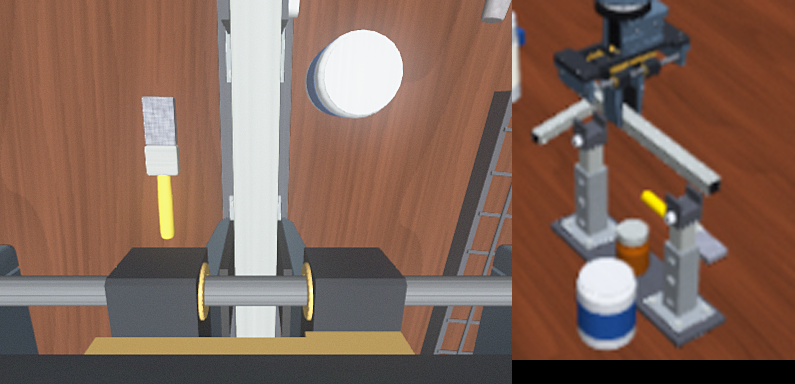

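The bar is held over both forks at cols 232–281, in line with the rail. A quick edge check of its yaw and lateral position comes before lowering.

Run:
```python
from h import *
m=np.load('m5.npy',allow_pickle=True).item(); im=cv2.imread('pics/w5.png'); g=cv2.cvtColor(im,cv2.COLOR_BGR2GRAY)
for r in (5,40,80,130,170): print(r,g[r-1:r+2,215:300].mean(0).astype(int).tolist())
L=np.array([588.5,-62.9]);T=np.array([567.7,159.4])
for y in (75,110,159): p=L+(T-L)*(y+62.9)/222.3; print(y,proj(m,[[*p,287]]))
```

```text
5 [113, 120, 135, 133, 134, 133, 132, 134, 132, 135, 135, 136, 135, 121, 122, 212, 226, 226, 228, 228, 228, 229, 227, 227, 226, 226, 227, 227, 227, 229, 229, 229, 229, 228, 228, 226, 227, 228, 228, 229, 230, 229, 229, 230, 230, 230, 230, 230, 231, 232, 232, 231, 230, 230, 229, 227, 227, 226, 225, 225, 226, 227, 228, 228, 228, 229, 206, 126, 139, 141, 139, 139, 127, 194, 254, 245, 242, 242, 243, 243, 243, 244, 248, 253, 147]
40 [113, 113, 118, 139, 136, 136, 136, 132, 133, 122, 145, 223, 213, 213, 202, 190, 228, 224, 227, 229, 229, 228, 227, 227, 226, 227, 228, 226, 228, 228, 229, 230, 229, 229, 227, 227, 227, 228, 229, 229, 229, 229, 230, 230, 231, 230, 230, 230, 231, 231, 232, 231, 231, 229, 229, 227, 227, 227, 225, 227, 228, 229, 229, 228, 229, 223, 169, 214, 220, 222, 131, 142, 143, 139, 141, 137, 136, 139, 129, 126, 126, 125, 124, 126, 128]
80 [116, 114, 112, 113, 130, 138, 136, 137, 135, 137, 124, 143, 223, 216, 217, 202, 182, 232, 225, 229, 228, 230, 228, 227, 227, 227, 227, 227, 228, 229, 230, 230, 229, 227, 227, 227, 226, 228, 227, 228, 228, 229, 230, 230, 230, 231, 230, 230,
[... 446 characters left out ...]
230, 230, 229, 227, 225, 224, 224, 226, 229, 228, 229, 231, 223, 126, 134, 138, 135, 140, 139, 138, 134, 137, 138, 128, 108, 128, 125, 127, 129, 122, 123, 122, 120, 121]
170 [110, 112, 110, 111, 113, 109, 108, 136, 137, 134, 136, 136, 138, 138, 137, 138, 137, 140, 192, 227, 227, 229, 229, 229, 228, 227, 225, 227, 225, 226, 227, 228, 228, 228, 226, 224, 225, 225, 227, 228, 228, 228, 229, 228, 227, 228, 228, 228, 228, 229, 228, 229, 229, 228, 226, 226, 225, 225, 227, 228, 228, 230, 225, 161, 130, 137, 136, 136, 139, 137, 136, 136, 140, 138, 113, 124, 119, 119, 120, 116, 114, 117, 115, 119, 121]
75 [[254.67775007 148.54286528]]
110 [[254.90799346  69.04670993]]
159 [[255.28732564 -61.92534106]]
```

Call:
step_arm:
  increments: "10 0 0 -0.01 0;10 0 0 -0.012 0;10 0 0 -0.01 0;10 0 0 -0.008 0;10 0 0 -0.006 0;10 0 0 -0.004 0;10 0 0 -0.003 0;10 0 0 0 0;10 0 0 0 0"

```text
t: 17.2
position: [581.2, 18.6, 217.4]
eef_rot: [-90.0, -0.0, -84.6]
force: [-0.4, 0.1, -2.8]
grip_width: 21.7
```

Call:
step_arm:
  increments: "10 0 0 -0.001 0;10 0 0 -0.001 0;10 0 0 0 0"

```text
t: 17.58
position: [581.0, 18.6, 215.2]
eef_rot: [-90.0, 0.0, -84.6]
force: [-0.6, -0.6, -2.8]
grip_width: 21.5
```

Call:
step_arm:
  increments: "10 0 0 -0.001 0;10 0 0 -0.001 0;10 0 0 0 0"

```text
t: 17.95
position: [581.1, 18.6, 213.2]
eef_rot: [-90.0, -0.0, -84.6]
force: [-0.6, 0.8, -3.0]
grip_width: 21.6
```

Call:
step_arm:
  increments: "10 0 0 -0.0005 0;10 0 0 0 0;10 0 0 0 0"

```text
t: 18.32
position: [581.1, 18.6, 212.8]
eef_rot: [-90.0, -0.0, -84.6]
force: [0.8, 0.1, -2.6]
grip_width: 21.6
```

Call:
step_arm:
  increments: "10 0 0 -0.0007 0;10 0 0 0 0;10 0 0 0 0"

```text
t: 18.7
position: [581.1, 18.6, 212.0]
eef_rot: [-90.0, -0.0, -84.6]
force: [-0.5, -0.2, -0.9]
grip_width: 21.4
```

Call:
step_arm:
  increments: "10 0 0 -0.0007 0;10 0 0 0 0;10 0 0 0 0"

```text
t: 19.08
position: [581.1, 18.6, 211.6]
eef_rot: [-90.0, -0.0, -84.6]
force: [-3.0, -0.9, 5.7]
grip_width: 21.6
```

Call:
step_arm:
  increments: "10 0 0 0 0;10 0 0 0 0;10 0 0 0 0;10 0 0 0 0"
  grip_force: 3

```text
t: 19.58
position: [581.1, 18.6, 211.4]
eef_rot: [-90.0, -0.0, -84.6]
force: [-1.2, -0.1, 4.4]
grip_width: 21.9
```

Call:
step_arm:
  increments: "26 0 0 0 0;28 0 0 0 0;32 0 0 0 0;40 0 0 0 0;50 0 0 0 0;55 0 0 0 0;55 0 0 0 0"

```text
t: 20.45
position: [581.1, 18.6, 211.3]
eef_rot: [-90.0, -0.0, -84.6]
force: [0.6, 0.2, -0.1]
grip_width: 50.1
```

Run:
```python
from h import *
w=optics.camera('wrist'); sc=optics.camera('scene')
b=cv2.resize(sc[130:270,200:310],(283,360),interpolation=cv2.INTER_CUBIC)
c=np.zeros((384,795,3),np.uint8); c[:,:512]=w; c[:360,512:]=b; cv2.imwrite('pics/c6.png',c[:,:,::-1])
```

```text
(no output)
```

View pics/c6.png

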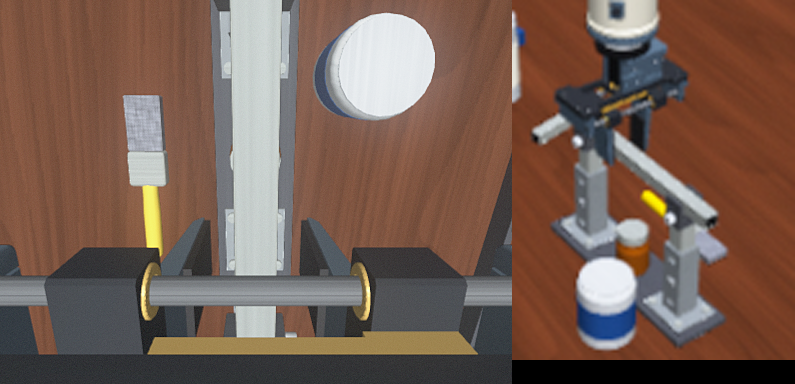

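The bar (cols 232–281) is lying in both forks with the fingers open on either side. Now I'll withdraw straight up and check.

Call:
step_arm:
  increments: "60 0 0 0.01 0;60 0 0 0.02 0;60 0 0 0.03 0;60 0 0 0.04 0;60 0 0 0.04 0;60 0 0 0.04 0;60 0 0 0.02 0"

```text
t: 21.42
position: [581.4, 18.6, 414.5]
eef_rot: [-89.8, -0.0, -84.6]
force: [0.4, -0.7, -0.7]
grip_width: 54.7
```

Call:
step_arm:
  increments: "60 -0.04 0 0 0;60 -0.05 0 0 0;60 -0.05 0 0 0;60 -0.04 0 0 0;60 0 0 0 0;60 0 0 0 0"

```text
t: 22.18
position: [401.4, 18.6, 412.0]
eef_rot: [-89.9, -0.0, -84.6]
force: [0.3, 0.1, 0.6]
grip_width: 54.6
```

Run:
```python
from h import *
sc=optics.camera('scene'); tp=optics.camera('top'); s=optics.camera_model('scene')
a=cv2.resize(sc[145:275,200:300],(400,520),interpolation=cv2.INTER_CUBIC); b=cv2.resize(tp[150:220,100:300],(390,136),interpolation=cv2.INTER_CUBIC)
b2=cv2.resize(tp,(390,292)); c=np.zeros((520,790,3),np.uint8); c[:,:400]=a; c[:136,400:]=b; c[150:442,400:]=b2; cv2.imwrite('pics/c7.png',c[:,:,::-1])
print('expected bar ends top centre (scene px)',proj(s,[[578.1-170*.0932,48.2+170*.9956,230],[578.1+170*.0932,48.2-170*.9956,230]]), 'crop x4 from (200,145)')
```

```text
expected bar ends top centre (scene px) [[276.5317857  212.48375498]
 [220.64654464 167.70234389]] crop x4 from (200,145)
```

View pics/c7.png

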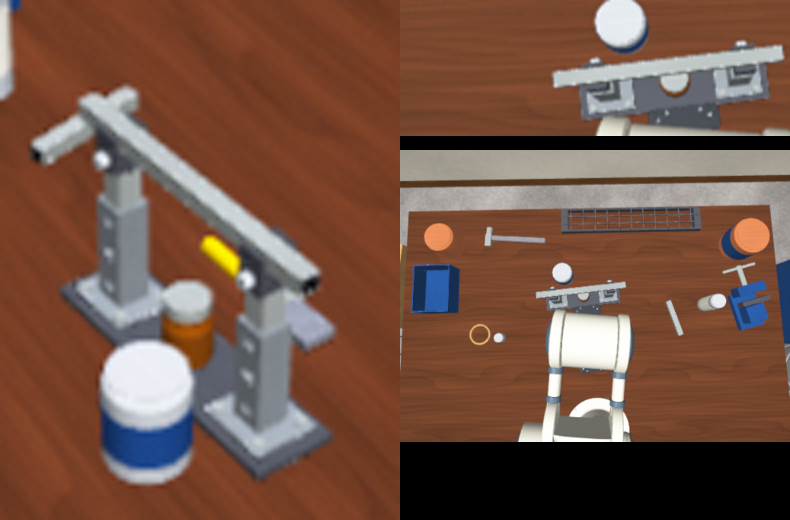

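The bar lies level across both forks, with its ends at crop (310,275) and (90,100), against the expected (306,270) and (82,91). Both buttons are out, and nothing else has moved.

```bash
python3 -c "
from plant import order; print(order.close_job())"
```

```text
the job is handed in; nothing more can be done
None
```

The job is done and handed in. The taller (+y) prop is one hole lower, and the long tube is lying across both forks with the arm well clear. It took about 22 s of the 50 s allowed.

- **Prop:** I pinched the button fully in (opening 42 mm, against 49 mm with it out) and lowered the tube 39.9 mm. After release, the wrist picture showed the button about 7.7 mm proud, the same as before pressing. The seat was within about 2 mm of its predicted place at 208 mm.
- **Unclear check:** the 3 N re-touch on the button read 45 mm. That could not tell a sprung-out button from a stuck one, so I relied on the picture.
- **Tube:** I gripped it 30 mm off centre to stay clear of the pot. I lowered it in small steps until about 8 N of contact, and let go with a light grip.
- **Last pictures:** the tube's ends were within 3 pixels of where they should be if it is seated and level, and both stick out past the props. Both buttons were out. The pot, offcut, jar, tin, brush and tape looked undisturbed; I checked these by eye only.

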